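# Check the butter dish

### The arm

A 6-joint arm with a two-finger parallel gripper is mounted at the origin on the work surface. World frame = base frame: x ahead of the robot, y to its left, z up, the work surface at z = 0. Lengths are in mm, angles in rad, forces in N, time in s.
With the tool pointing down it reaches from about 300 to 775 mm from the base axis. Payload 14.6 kg.
Tool frame: the origin (TCP) lies on the front face of the gripper's body, between the roots of the fingers; the fingertips stand 97 mm ahead of it and the grasp point (between the pads) lies 78 mm ahead of it; x points along the fingers, y is the direction in which the jaws open and shut, and the axes are right-handed (so a half turn about x gives the same grasp; the last joint's range is limited). The gripper opens to 94 mm and grips with 3 to 60 N. Pads are 16 mm wide; open, the fingers measure 119 mm over their backs; the gripper's body (75 mm by 177 mm) begins 78 mm behind the grasp point.
Start: joints at [1.158, 0.3, 1.521, -0, 1.321, -0.067], TCP at [186.419, 517.434, 302.646] pointing down, gripper open.
Joint ranges: [-3.03, 3.03], [-0.79, 2.21], [0.23, 2.52], [-1.04, 4.18], [0, 3.07], [-2.55, 2.55]. Speed limits (rad/s): [2.22, 2.22, 2.57, 3.14, 3.14, 3.14].

### API

Orientations are given as a rotation vector (axis times angle).
In Python, from cell import arm gives the robot as it stands. Calls block until the motion is done:
- arm.goto(position, orientation): joint-space move of the TCP to a pose.
- arm.servo_line(position, rotation=None, velocity=150, force_limit=None): straight line of the TCP; rotation=None keeps the orientation; velocity is the mean speed in mm/s. With force_limit (N) it stops when the force on the tool has changed by that much, and returns True; else False.
- arm.set_joints(angles): joint-space move.
- arm.let_go() and arm.close(strength=None): open the fingers fully, or close them until they stop; strength is the grip in N (None keeps the last).
- arm.pause(seconds).
- arm.inverse_kinematics(position, orientation): joint angles nearest the present ones, or None.
- arm.state(): the state.
- arm.get_image(name): name is "scene" or "side" or "wrist"; returns a dict with "image" (480x640x3 uint8, red, green, blue), "depth" (480x640 float32, mm along the optical axis (not along the pixel's ray), 0 where there is no reading), "intrinsics" (3x3 intrinsics, pixels), "R" (3x3) and "t" (3): a world point X has camera coordinates R X + t; the wrist camera has in their place "T_tool_cam" (4x4, takes a point from camera to tool coordinates, whose origin is the TCP and whose axes are the tool frame's). Camera axes: x right, y down, z forward; pixel columns grow to the right and rows downward; lengths in mm; the calibration is good to about 2 mm. A picture is of the moment at which its call begins: read the wrist's pose just before it.
A pose or a line that the arm cannot do raises arm.Unreachable and nothing moves.
- arm.sign_off(): hands the job in, once; it reports no verdict.
Trained networks look in a picture, given as the dict that the camera call returned (one of the last four; its "shot" number tells which), for a name from the list of things; names that differ only in an ending like _2 or _b are one class to them, and where a whole thing is asked for, a point or a joint stands for the part that bears it (a point fixed in the world has none). Each returns a list of dicts, best first, with "confidence" (0 to 1); they miss things now and then, are a little off and sometimes report something else, mostly with a low value. They report only what shows in the picture. A call takes as long as a camera call.
- arm.silhouettes(thing, picture): "pixels" (480x640 bool, what is visible of it) and "centre" ([row, column] in pixels, amid what is visible of it).
The state is a dict: "time": time; "joint_positions": joint angles; "joint_velocities": joint speeds; "joint_efforts": joint torques, N m; "tcp_pos": TCP position; "eef_rot": TCP orientation; "contact_force": force on the tool from outside, world axes, zero at the start; "moment": the same for the moment, N m; "finger_gap": opening from 0.0 (shut) to 1.0 (fully open).
Only numpy, scipy, OpenCV 4.12 (cv2) and the standard library are available. Lean on these libraries where they do the work, as an engineer would, in place of code of your own. Each camera call takes 0.05 s, during which the arm holds its last target. There are 200 camera calls.

### The job

Check that the butter dish is filled for dinner: press the brass thumb latch on the blue-lidded dish so that its sprung lid pops right up, let it stand open for a moment, then push the lid down until it snaps shut and stays shut. Leave the green-lidded cheese dish shut, and do not knock the green glass cruet.

Things in the scene. Friction and masses are not known exactly. Their poses are not given: they have to be found in the camera images.
- butter_dish: White ceramic butter dish with blue hinged lid and brass thumb latch, fixed to the sideboard. 110 mm along x, 130 along y, rim 50 high. Origin: centre of its underside; z up; x points from latch side to hinge side. Lid hinge line along y at x = +55, z = 55 mm. Brass latch tower before the lid (y within 13 mm) reaches x = -72, z = 78 mm and leans out to x = -84 while pressed.
- butter_pad (a point): Where to press straight down: on the flat top of the brass thumb pad, at x = -98, y = 0, z = 46 mm of the butter dish. The pad is 40 mm along the dish's x (-114 to -74 mm) and 28 mm along its y.
- butter_latch (a joint): Angle of the thumb latch, rad: 0 at rest, 0.24 fully pressed (stop). It rocks about a line along y at x = -58, z = 30 mm of the dish; the pad's press point sinks 9 to 10 mm. Takes 1 to 2 N there, frees the lid at about 0.15, springs back by itself.
- butter_lid (a joint): Angle of the blue lid, rad: 0 shut, 1.3 fully open (stop). Slab 132 mm wide, 112 mm from hinge line to front edge, outer face 5 to 7 mm outside the hinge line's plane; top 62 mm high when shut. A weak spring (under 1 N at the front edge) opens it in 1 s. To shut: from behind, push the outer face over, then down near the front; it snaps at the very end of travel, 3 to 6 N. Latched: about 0.01.
- cheese_lid (a joint): Lid angle of the twin cheese dish, the same in shape and mechanism but with a green lid; rad, 0 shut. It must stay shut. It stands on the other side of the cruet.
- cruet: Empty green glass cruet with a clear stopper, loose, 68 mm in diameter, 184 mm tall, standing between and behind the two dishes. Origin: centre of its underside, z up.

How it is judged:
By the outcome, as a careful person would: the job done as asked, in the order asked, and still so for the second after the job is handed in, with the robot touching nothing.
It also fails if it takes over 48 s, if anything falls off the work surface, if the arm or the gripper's body presses on something with over 40 N, if the wrist force passes 120 N, or if a joint passes its speed limit or range.

## Working session

There is one attempt and no reset: what is moved stays moved. The work goes in short steps, each a Python script; the robot and the scene stay as the last script left them, time stands still between calls to the robot, and variables do not carry over. Pictures are saved under pics/ and viewed, about 8 in all and at most 12, crops included, and the job is handed in when it is done.

```bash
mkdir -p pics; ls; cat > h.py <<'E'
import numpy as np, cv2
from cell import arm
def pts(p,mask):
    m=mask&(p["depth"]>0); r,c=np.nonzero(m); d=p["depth"][m]; K=p["intrinsics"]
    X=np.c_[(c-K[0,2])/K[0,0]*d,(r-K[1,2])/K[1,1]*d,d]
    return (X-p["t"])@p["R"], r, c
def save(p,n): cv2.imwrite("pics/"+n+".png",p["image"][:,:,::-1])
E
python3 - <<'E'
from h import *
ims=[]
for n in("scene","side"):
    p=arm.get_image(n); ims.append(p["image"])
    print(n,"cam at",(-p["R"].T@p["t"]).round(), "fwd",p["R"][2].round(2))
    for t in("butter_dish","butter_pad","butter_lid","cheese_lid","cruet"):
        for s in arm.silhouettes(t,p)[:2]:
            X,r,c=pts(p,s["pixels"])
            if len(X)>5: print(t,round(s["confidence"],2),np.round(s["centre"]),len(X),np.percentile(X,[3,50,97],axis=0).round().tolist())
im=np.vstack(ims); cv2.imwrite("pics/a.png",cv2.resize(im,(400,600))[:,:,::-1])
cv2.imwrite("pics/scene.png",ims[0][:,:,::-1]);cv2.imwrite("pics/side.png",ims[1][:,:,::-1])
print(arm.state())
E
```

```text
pics
scene cam at [946. 682. 595.] fwd [-0.4  -0.75 -0.53]
butter_dish 0.58 [331. 400.] 7615 [[460.0, 111.0, 5.0], [544.0, 185.0, 61.0], [596.0, 239.0, 66.0]]
butter_pad 0.79 [298. 429.] 363 [[421.0, 128.0, 46.0], [461.0, 148.0, 62.0], [473.0, 159.0, 78.0]]
butter_lid 0.58 [318. 397.] 4323 [[470.0, 105.0, 58.0], [532.0, 175.0, 63.0], [587.0, 235.0, 66.0]]
cheese_lid 0.82 [231. 294.] 2187 [[502.0, -201.0, 57.0], [563.0, -130.0, 63.0], [620.0, -69.0, 66.0]]
cruet 0.82 [282. 242.] 2948 [[686.0, -13.0, 11.0], [715.0, 7.0, 79.0], [740.0, 22.0, 179.0]]
side cam at [ 528. -648.  670.] fwd [ 0.07  0.71 -0.7 ]
butter_dish 0.95 [173. 288.] 3941 [[446.0, 89.0, 6.0], [525.0, 129.0, 60.0], [591.0, 217.0, 65.0]]
butter_pad 0.72 [176. 249.] 371 [[423.0, 122.0, 40.0], [455.0, 137.0, 46.0], [473.0, 157.0, 75.0]]
butter_lid 0.68 [165. 282.] 2386 [[471.0, 93.0, 55.0], [529.0, 151.0, 62.0], [588.0, 224.0, 64.0]]
cheese_lid 0.83 [280. 319.] 4795 [[501.0, -213.0, 56.0], [560.0, -152.0, 62.0], [622.0, -80.0, 64.0]]
cruet 0.68 [210. 391.] 2401 [[677.0, -45.0, 4.0], [703.0, -30.0, 79.0], [734.0, -8.0, 180.0]]
{'time': 0.6, 'joint_positions': array([ 1.15841260e+00,  2.99892923e-01,  1.52102603e+00, -9.76297431e-06,
        1.32070670e+00, -6.66088255e-02]), 'joint_velocities': array([ 0.00074688,  0.00010815, -0.00083149, -0.00109117,  0.00242452,
       -0.00095379]), 'joint_efforts': array([-7.08961779e-04, -5.31495845e+01, -3.52817667e+01,  7.07221823e-02,
        2.13304680e-02,  2.47160006e-05]), 'tcp_pos': array([186.41030822, 517.42625678, 302.63844118]), 'eef_rot': array([ 0.27129728,  1.55371229, -0.27135139]), 'contact_force': array([ 0.51122112, -0.27315618,  0.04509978]), 'moment': array([ 0.01793637,  0.0249646 , -0.02784665]), 'finger_gap': 1.0016912022174467}
```

View pics/scene.png

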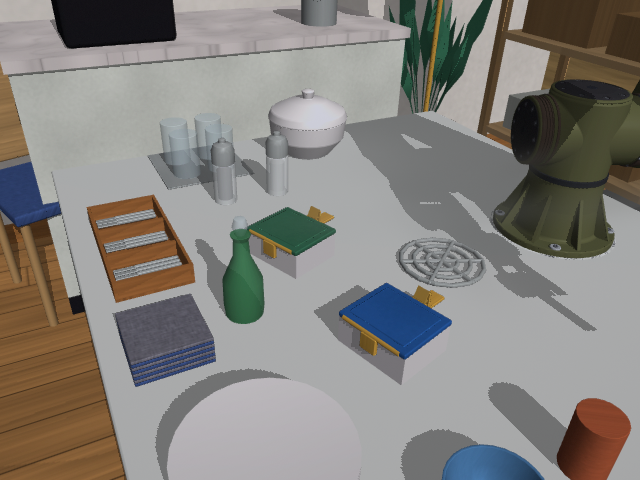

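View pics/side.png

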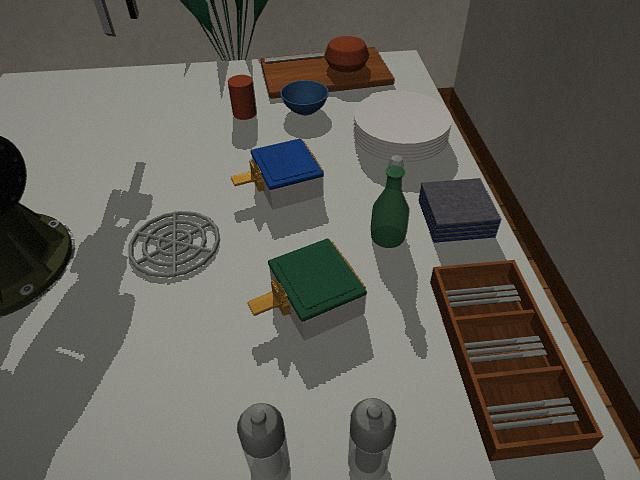

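The scene view shows the blue dish at about (row 320, col 397) with its pad at (298, 429), the green dish at (231, 294) and the cruet at (282, 242). The side view agrees on the layout. Next I'll fit the lid by colour.

```bash
python3 - <<'E'
from h import *
for n in("scene","side"):
    p=arm.get_image(n); im=p["image"].astype(int); R,G,B=im[...,0],im[...,1],im[...,2]
    allX=pts(p,np.ones((480,640),bool))[0]
    for nm,m in(("blue",(B>1.6*R)&(B>1.3*G)&(B>60)),("brass",(R>1.7*B)&(G>1.2*B)&(R>90))):
        X,r,c=pts(p,m); near=(abs(X[:,0]-510)<120)&(abs(X[:,1]-165)<90)&(X[:,2]>20)&(X[:,2]<90)
        X=X[near]
        if nm=="blue":
            T=X[(X[:,2]>57)]; rect=cv2.minAreaRect(T[:,:2].astype(np.float32)); print(n,"lid",len(T),rect,np.median(T[:,2]), cv2.boxPoints(rect).round().tolist())
            ctr=np.array(rect[0])
        else:
            d=X[X[:,0]<ctr[0]-60]; pad=d[(d[:,2]<52)]; tow=d[d[:,2]>60]
            print(n,"pad",len(pad),pad.mean(0).round(1),np.percentile(pad,[2,98],axis=0).round().tolist(), cv2.minAreaRect(pad[:,:2].astype(np.float32)),"tower",tow.mean(0).round(1) if len(tow) else None)
    s=arm.silhouettes("cruet",p)[0]; X=pts(p,s["pixels"])[0]; print("cruet neck",np.median(X[X[:,2]>140],axis=0).round())
E
```

```text
scene lid 4157 ((529.6082153320312, 166.24423217773438), (116.70535278320312, 132.43687438964844), 16.141740798950195) 63.28686984582534 [[455.0, 214.0], [492.0, 86.0], [604.0, 119.0], [567.0, 246.0]]
scene pad 153 [433.5 143.5  47.3] [[420.0, 124.0, 44.0], [454.0, 158.0, 50.0]] ((434.0392761230469, 146.95071411132812), (50.607566833496094, 22.511932373046875), 48.251609802246094) tower [464.7 150.7  71.7]
cruet neck [712.  -3. 162.]
side lid 2088 ((528.7086791992188, 163.18624877929688), (112.49861145019531, 132.82534790039062), 15.905137062072754) 62.03237173503687 [[456.0, 212.0], [493.0, 84.0], [601.0, 115.0], [565.0, 242.0]]
side pad 168 [438.8 137.   46.2] [[419.0, 122.0, 44.0], [461.0, 154.0, 49.0]] ((443.88568115234375, 138.74313354492188), (51.20987319946289, 30.42249870300293), 14.235793113708496) tower [461.8 143.7  74.5]
cruet neck [706. -20. 163.]
```

```bash
cat >> h.py <<'E'
from scipy.spatial.transform import Rotation as Ro
yaw=np.radians(16.0); O=np.array([530.2,165.0,0])
ex=np.array([np.cos(yaw),np.sin(yaw),0]); ey=np.array([-ex[1],ex[0],0]); ez=np.array([0,0,1.])
def rot(s):
    y=s*ey; x=-ez; return Ro.from_matrix(np.c_[x,y,np.cross(x,y)]).as_rotvec()
def tip(x,z,y=0): return O+x*ex+y*ey+(z+97)*ez   # TCP for fingertip at dish coords
E
python3 - <<'E'
from h import *
q0=arm.state()["joint_positions"]
qs=[(abs(q-q0).max(),s) for s in(1,-1) for q in[arm.inverse_kinematics(tip(-102,120),rot(s))] if q is not None]
print(qs); s=min(qs)[1]; open("s.txt","w").write(str(s)); R=rot(s)
for a in((80,200),(68,140),(-35,60)): print(a,arm.inverse_kinematics(tip(*a),R))
arm.close(10); arm.goto(tip(-102,120),R)
arm.servo_line(tip(-102,56),velocity=120)
st=arm.state(); print(st["time"],st["tcp_pos"]-tip(-102,56),st["contact_force"])
hit=arm.servo_line(tip(-102,33),velocity=25,force_limit=6)
st=arm.state(); print(hit,st["tcp_pos"][2]-97,st["contact_force"])
arm.pause(1.2)
p=arm.get_image("side"); save(p,"press")
st=arm.state(); print(st["time"],st["contact_force"])
E
```

```text
[(np.float64(1.5575144830405925), 1), (np.float64(1.584078170549201), -1)]
(80, 200) [ 2.41230305e-01  4.96846054e-01  1.26162726e+00 -4.44089210e-16
  1.38311934e+00 -1.60881870e+00]
(68, 140) [ 2.40497171e-01  5.18244316e-01  1.37175374e+00 -4.44089210e-16
  1.25159460e+00 -1.60955184e+00]
(-35, 60) [ 2.32809764e-01  4.06736543e-01  1.74663519e+00 -4.44089210e-16
  9.88220922e-01 -1.61723924e+00]
4.5833 [0.2499648  0.22358795 0.52785649] [ 0.13061533 -0.13210854  0.22568096]
True 37.34754554198702 [-4.0610158  -1.03724755 10.16151291]
6.5417 [-2.55826046 -0.35884619  7.61122545]
```

View pics/press.png

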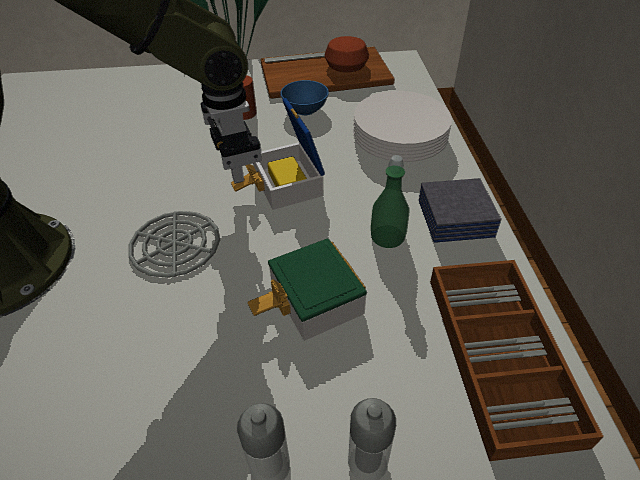

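The side view shows the blue lid standing up, from (100, 287) to hinge (172, 322), with the butter visible at (172, 287); the green lid is shut. Now I'll go up and behind the lid, then push it over along its arc.

```bash
python3 - <<'E'
from h import *
arm.servo_line(tip(-102,205),velocity=120)
arm.pause(0.5)
arm.servo_line(tip(85,205),velocity=150)
p=arm.get_image("side"); save(p,"over")
r=96
def at(th,off=6.0,back=0): 
    return tip(55-r*np.cos(th)+off*np.sin(th)+8+back, 55+r*np.sin(th)+off*np.cos(th))
print(arm.servo_line(at(1.3,back=35),velocity=120,force_limit=15), arm.state()["time"])
for th in np.linspace(1.3,0.12,9):
    h=arm.servo_line(at(th),velocity=60,force_limit=15)
    st=arm.state(); print(round(th,2),h,round(st["time"],1),st["contact_force"].round(1))
    if h: break
else:
    e=at(0); e[2]-=5
    h=arm.servo_line(e,velocity=25,force_limit=14); st=arm.state()
    print(h,st["tcp_pos"][2]-97,st["contact_force"].round(1),st["time"])
    arm.pause(.3); print(arm.state()["contact_force"].round(1))
save(arm.get_image("side"),"down")
E
```

```text
False 10.6583
1.3 False 11.4 [-0.4  0.9 -0.4]
1.15 False 11.8 [0.7 0.7 0.1]
1.0 False 12.2 [ 0.1 -0.3 -0. ]
0.86 False 12.5 [-0.4  0.4  0.6]
0.71 False 12.9 [0.8 0.7 1.4]
0.56 False 13.3 [0.8 0.5 0.1]
0.41 False 13.7 [-0.8  0.9  0.1]
0.27 False 14.1 [0.3 0.1 0.8]
0.12 False 14.5 [-0.9 -0.3  0.9]
True 58.74001691469081 [-5.1 -2.  16.1] 15.0333
[-5.3 -0.6 14.8]
```

View pics/down.png

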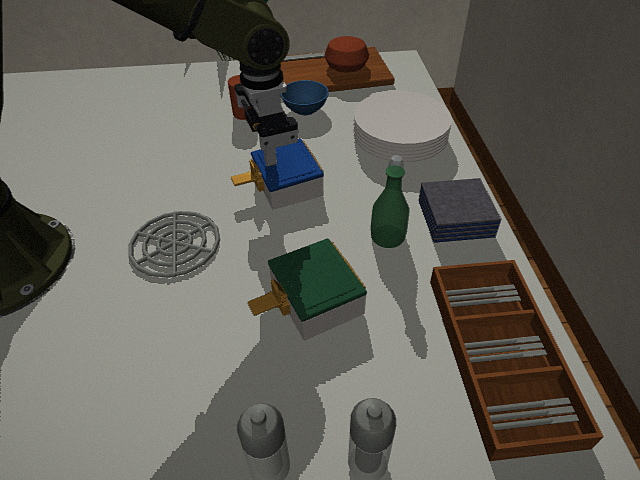

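The lid is down under the fingers at (150, 285), and the green lid and cruet are unchanged. I'll retreat slowly and check that it stays shut.

```bash
python3 - <<'E'
from h import *
c=arm.state()["tcp_pos"]
arm.servo_line(c+[0,0,25],velocity=40)
arm.servo_line(c+[0,0,150],velocity=150)
arm.servo_line(tip(-150,210),velocity=150)
arm.pause(.5)
p=arm.get_image("side"); save(p,"end"); st=arm.state(); print(st["time"],st["contact_force"].round(1))
im=p["image"].astype(int); R,G,B=im[...,0],im[...,1],im[...,2]
for n,m in(("blue",(B>1.6*R)&(B>1.3*G)&(B>60)),("green",(G>1.5*R)&(G>1.2*B)&(G>40))):
    X=pts(p,m)[0]; k=(abs(X[:,0]-545)<80)&(abs(X[:,1]-(165 if n=="blue" else -145))<90)&(X[:,2]>40); X=X[k]
    u=(X-O)@ex; f=np.percentile(u,25); g=np.percentile(u,75)
    print(n,len(X),"front z",np.median(X[u<f,2]),"rear z",np.median(X[u>g,2]),"max",np.percentile(X[:,2],99))
for s in arm.silhouettes("cruet",p)[:1]:
    X=pts(p,s["pixels"])[0]; print("neck",np.median(X[X[:,2]>140],axis=0).round())
E
```

```text
18.6417 [-0.3  0.1 -0.3]
blue 2085 front z 61.78660500092 rear z 61.28302168276044 max 65.01904571655814
green 4238 front z 61.650370369495185 rear z 61.45874707259426 max 64.673440395984
neck [706. -20. 164.]
```

View pics/end.png

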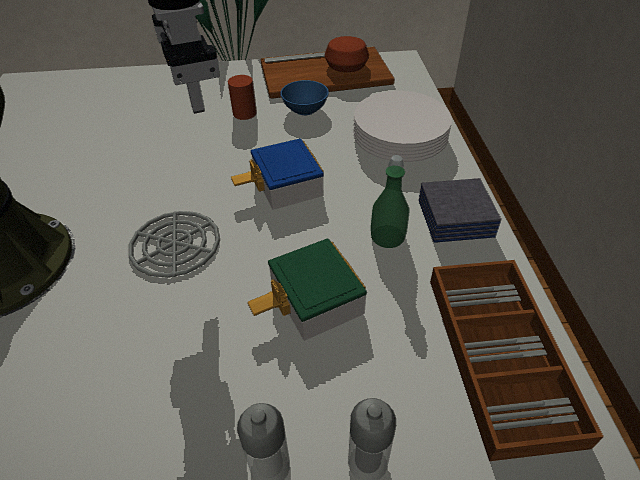

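The final view shows the blue lid shut at (162, 287), the green lid shut, the cruet in place and the arm clear. Before handing in, I'll check the saved picture of the open lid.

```bash
python3 -c "
import cv2;a=cv2.imread('pics/over.png')[40:240,180:440];cv2.imwrite('pics/overc.png',cv2.resize(a,None,fx=2.5,fy=2.5))"
```

```text
(no output)
```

View pics/overc.png

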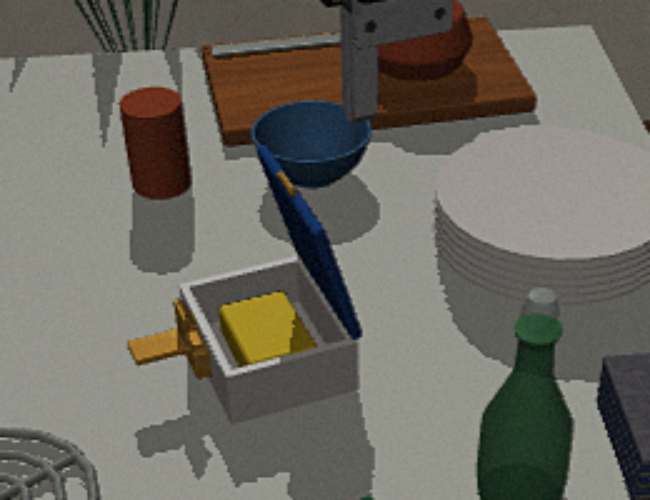

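The lid stood fully open with nothing touching it, and the butter was in view.

```bash
python3 -c "
from cell import arm
arm.sign_off()"
```

```text
the job is handed in; nothing more can be done
```

The butter dish was opened, checked and shut again, and the job is handed in. At my last reading the clock was at 18.6 s of the 48 s allowed.

- **Opening:** I pressed the brass latch with the closed fingers, at about 10 N. The blue lid sprang up and stood open for about 4 s with the butter visible. I judged it fully open from the pictures and did not measure its angle.
- **Shutting:** I pushed the lid over from behind and pressed it down near the front until the force reached about 16 N.
- **Last checks:** With the arm clear, the blue lid stayed shut, level at about 61–62 mm front and rear. The green lid is level at the same height, and the cruet has not moved. No check failed.
- **Disagreement:** The scene and side cameras placed the lid about 3 mm apart. I used the average, and it caused no trouble.

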